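# Shut and bolt the flour bin

### The job

Baking is over: with the fingertips, push the open green lid of the white flour bin down until it lies flat shut, and only then push the orange slide bolt fully home over it. Leave everything else where it stands, the measuring cup inside the bin included.

Things in the scene. Friction and masses are not known exactly. Their poses are not given: they have to be found in the camera images.
- bin: White flour bin, open box fixed to the table: 200 mm along its x, 180 along its y, 110 high, walls and floor 5 mm. Origin at the centre of its underside; z up. The lid is hinged on the top of its +x wall (towards the robot's left); the bolt is outside the middle of its -x wall (towards the robot's right).
- lid (a joint): Lid hinge angle, rad: 0 = flat shut on the rim, grows as it opens upward; 1.57 upright, stop at 1.75. It starts open 60 to 82 degrees, leaning a little over the bin. The lid is a flat green plate 200 x 180 mm, 8 mm thick, without a handle; its stiff hinge (about 0.3 N m) lets it stay wherever it is left.
- lid_hinge (a point): Point on the lid's hinge line, at its middle, 110 mm above the table: in the bin's frame x = +100 mm, y = 0. The lid's underside passes through it, so the outer (top) face is 8 mm off the line.
- lid_edge (a point): Middle of the lid's free edge, on its outer (top) face: 200 mm from the hinge line. With the lid shut it lies 118 mm above the table.
- bolt (a joint): Travel of the slide bolt in m: 0 = fully drawn back, clear of the lid; 0.040 = fully home, at its stop, its tongue over the lid's edge. It slides along the bin's +x direction, about 3 N of friction, no spring, and starts a little off its drawn-back stop.
- bolt_tab (a point): Middle of the width of the outer face (it looks away from the bin, to bin -x) of the bolt's upright orange push tab, 146 mm above the table. The tab: 50 mm wide, 10 mm thick, from 121 to 161 mm above the table, free below and outside. Drawn back, the face is at bin x = -175 mm. A bar 30 mm wide, top at 131 mm, joins it to a grey guide on the wall (20 mm deep, 50 wide, top at 141 mm).
- dish: Bystander: blue shallow ceramic dish, 110 mm across, 30 mm high, standing on the table beside the bin. Origin at the centre of its underside.
- tea_jar: Bystander: green glass jar with green cap, 68 mm across, 100 mm high, standing beside the bin. Origin at the centre of its underside.
- carton: Bystander: drink carton with gable top, blue and white, 70 x 70 mm, 203 mm high. Origin at the centre of its underside.
- pump_bottle: Bystander: white pump bottle with blue band, 72 mm across, 177 mm high, spout 65 mm out from its axis. Origin at the centre of its underside.
- mug: Bystander: white mug, 78 mm across, 85 mm high. Origin at the centre of its underside.
- scoop_cup: Bystander: small steel measuring cup, 64 mm across, 45 mm high, standing inside the bin on its floor. Origin at the centre of its underside.

How it is judged:
By the outcome, as a careful person would: the job done as asked, in the order asked, and still so for the second after the job is handed in, with the robot touching nothing.
It also fails if it takes over 48 s, if anything falls off the work surface, if the arm or the gripper's body presses on something with over 40 N, if the wrist force passes 120 N, or if a joint passes its speed limit or range.

### The arm

A 7-joint arm with a two-finger parallel gripper is mounted at the origin on the work surface. World frame = base frame: x ahead of the robot, y to its left, z up, the work surface at z = 0. Lengths are in m, angles in degrees, forces in N, time in s.
With the tool pointing down it reaches from about 0.425 to 0.8 m from the base axis. Payload 8.3 kg.
Tool frame: the origin (TCP) lies at the very end of the fingers, on their centre line; the grasp point (between the pads) lies 19 mm behind it; z points along the fingers, y is the direction in which the jaws open and shut (so a half turn about z gives the same grasp; the last joint's range is limited). The gripper opens to 85 mm and grips with 20 to 120 N. Pads are 22 mm wide; open, the fingers measure 114 mm over their backs; the gripper's body (76 mm by 85 mm) begins 54 mm behind the grasp point. The pads swing forward as they close: fully open they stand 13 mm farther back than shut.
Start: joints at [-77.401, 21.967, 0.94, 78.501, -0.361, 79.538, -2.664], TCP at [0.174, 0.6, 0.231] pointing down, gripper open.
Joint ranges: [-169.22, 169.22], [-14.56, 117.87], [-87.37, 89.26], [10.42, 133.3], [-82.24, 262.24], [0.94, 117.77], [-172.7, 172.7]. Speed limits (degrees/s): [136.94, 136.94, 172.46, 172.46, 180, 180, 180].

### API

Orientations are given as [roll, pitch, yaw] about the fixed x, y, z axes, in that order (R = Rz(yaw) Ry(pitch) Rx(roll)).
In Python, from bench import r, camera, ticket, nets gives the robot as it stands.
- The arm moves only by the tool send_rows, never from a script. Its argument "moves" is one flat list of numbers, 7 for each row, row after row: the shift along the tool's x, y, z in units of 40 mm (1.0 is 40 mm), then the turn, a rotation vector about the tool's x, y, z in units of 5 degrees (1.0 is 5 degrees), then the opening, from 0 (shut) to 1 (fully open). In form: [x, y, z, ax, ay, az, claw, x, y, z, ax, ay, az, claw, ...]. A call has 1 to 10 rows; each row shifts and turns the commanded pose from where the row before left it, along the tool's axes as they then stand; what a row does not reach is not made up. A row lasts 1/12 s, in which the tool goes at most 41.7 mm and 7.16 degrees, less where a joint would pass 70% of its speed; a pose out of reach is approached as far as the arm can. A call is refused whole if a number of a shift passes 1 or a number of a turn 1, either way. A call with a gripper value outside its range is refused whole. The fingers move at their own pace and stop on an object; "grip_force" is the grip in N (left out, the last holds). Time passes only in rows, so rows that do not move let the fingers close. It gives the time, the measured TCP pose, the force and the opening at its end, in the units of the state.
- r.sense(): the state, without advancing time (a new reading comes with each control period).
- camera(name): name is "scene" or "top" or "wrist"; returns a dict with "frame" (384x512x3 uint8, red, green, blue), "K" (3x3 intrinsics, pixels), "T" (4x4, takes a point from camera to world coordinates). Camera axes: x right, y up, looking along -z (the intrinsics and any distortion apply to the point x, -y, -z); pixel columns grow to the right and rows downward; lengths in m; the calibration is good to about 2 mm. A picture is of the moment at which its call begins. There is no depth.
- ticket.sign_off(): hands the job in, once; it reports no verdict.
Trained networks look in a picture, given as the dict that the camera call returned (one of the last four; its "shot" number tells which), for a name from the list of things; names that differ only in an ending like _2 or _b are one class to them, and where a whole thing is asked for, a point or a joint stands for the part that bears it (a point fixed in the world has none). Each returns a list of dicts, best first, with "score" (0 to 1); they miss things now and then, are a little off and sometimes report something else, mostly with a low value. They report only what shows in the picture. A call takes as long as a camera call.
- nets.search_frame(picture, target): "position" ([column, row] in pixels, amid what is visible of it).
- nets.masks_of(picture, target): "mask" (384x512 bool, what is visible of it) and "position" ([column, row] in pixels, amid what is visible of it).
The state is a dict: "time_s": time; "q": joint angles; "qvel": joint speeds; "tau": joint torques, N m; "tool_pos": TCP position; "tcp_rot": TCP orientation; "ft_force": force on the tool from outside, world axes, zero at the start; "ft_torque": the same for the moment, N m; "width": opening from 0.0 (shut) to 1.0 (fully open).
Only numpy, scipy, OpenCV 4.12 (cv2) and the standard library are available. Lean on these libraries where they do the work, as an engineer would, in place of code of your own. Each camera call takes 0.05 s, during which the arm holds its last target.

## Working session

There is one attempt and no reset: what is moved stays moved. The work goes in short steps, Python scripts to look and compute and a tool call to move; the robot and the scene stay as the last step left them, time stands still between calls to the robot, and variables do not carry over. Pictures are saved under pics/ and viewed, and the job is handed in when it is done.

Besides the shell and the picture viewer there is one more tool, called in YAML: its name, and indented under it one key for each argument. send_rows: Moves the arm, as the interface text tells. Its arguments: {"type":"object","properties":{"moves":{"type":"array"},"grip_force":{"type":"number"}},"required":["moves"]}

```bash
ls; mkdir -p pics; cat > t.py <<'E'
from bench import r,camera,ticket,nets
import cv2,numpy as np
s=r.sense(); print(s)
for n in ["scene","top","wrist"]:
    p=camera(n); cv2.imwrite(f"pics/{n}0.png",p["frame"][:,:,::-1]); print(n,p["K"].tolist(),np.round(p["T"],4).tolist(),[k for k in p])
    np.savez(f"pics/{n}0.npz",K=p["K"],T=p["T"])
    for t in ["bin","lid","lid_hinge","lid_edge","bolt","bolt_tab","dish","tea_jar","carton","pump_bottle","mug","scoop_cup"]:
        try: print(t,[(np.round(d["position"]).tolist(),round(d["score"],2)) for d in nets.search_frame(p,t)[:2]])
        except Exception as e: print(t,e)
print(r.sense()["time_s"])
E
python3 t.py
```

```text
pics
{'time_s': 0.0, 'q': array([-77.39991358,  22.01526189,   0.93845895,  78.56385251,
        -0.36253786,  79.53993067,  -2.66449669]), 'qvel': array([-0.05248926, -0.06501295, -0.02945056,  0.12097277,  0.02056834,
        0.03115917,  0.05865695]), 'tau': array([ 3.02974913e-04, -6.27591705e+01,  8.44870247e-01, -3.71830559e+01,
        1.68065296e-02,  1.43729994e-02, -2.85878491e-05]), 'tool_pos': array([0.17422292, 0.59966955, 0.23025872]), 'tcp_rot': array([-1.79883739e+02,  7.97882990e-04,  1.63798839e+02]), 'ft_force': array([ 0.08625951, -0.53766174,  0.33916607]), 'ft_torque': array([-0.02030035,  0.03729724,  0.05459435]), 'width': 0.998812210727848}
scene [[423.9304347237252, 0.0, 249.6417094567596], [0.0, 423.9304347237252, 188.902963313945], [0.0, 0.0, 1.0]] [[-0.0736, -0.7119, 0.6984, 1.5309], [0.9972, -0.0602, 0.0437, 0.0289], [0.0109, 0.6997, 0.7143, 1.1134], [0.0, 0.0, 0.0, 1.0]] ['frame', 'K', 'T', 'shot']
bin [([282.0, 205.0], 0.78)]
lid [([302.0, 179.0], 0.56), ([131.0, 210.0], 0.42)]
lid_hinge [([300.0, 180.0], 0.66)]
lid_edge [([299.0, 179.0], 0.67), ([129.
[... 696 characters left out ...]
[([272.0, 167.0], 0.52)]
bolt_tab [([274.0, 164.0], 0.48)]
dish [([224.0, 229.0], 0.95)]
tea_jar [([272.0, 163.0], 0.66), ([226.0, 137.0], 0.65)]
carton [([374.0, 159.0], 0.71), ([205.0, 168.0], 0.4)]
pump_bottle [([114.0, 223.0], 0.73)]
mug [([392.0, 225.0], 0.57)]
scoop_cup [([222.0, 183.0], 0.45)]
wrist [[308.0506760245656, 0.0, 254.3329413006539], [0.0, 308.0506760245656, 186.15818645432248], [0.0, 0.0, 1.0]] [[0.2785, -0.9233, -0.2643, 0.1061], [0.9604, 0.2679, 0.0761, 0.6191], [0.0006, -0.2751, 0.9614, 0.3734], [0.0, 0.0, 0.0, 1.0]] ['frame', 'K', 'T', 'shot']
bin []
lid []
lid_hinge []
lid_edge []
bolt []
bolt_tab []
dish []
tea_jar []
carton []
pump_bottle []
mug []
scoop_cup []
1.95
```

View pics/scene0.png

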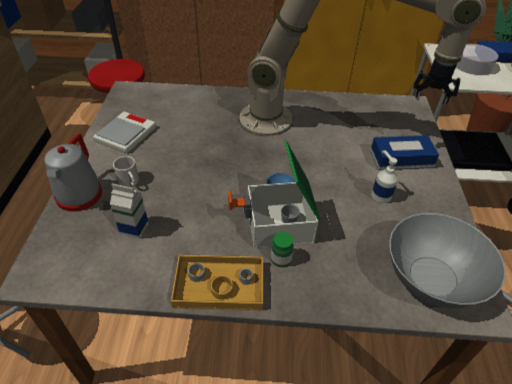

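View pics/top0.png

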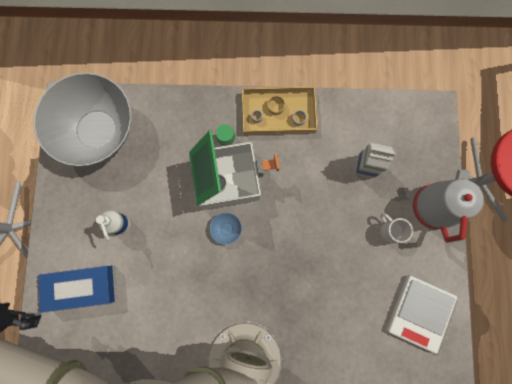

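```bash
cat > crop.py <<'E'
import cv2
a=cv2.imread("pics/scene0.png")[150:290,200:360]; cv2.imwrite("pics/scene0c.png",cv2.resize(a,None,fx=5,fy=4.2857,interpolation=cv2.INTER_CUBIC))
a=cv2.imread("pics/top0.png")[110:240,170:310]; cv2.imwrite("pics/top0c.png",cv2.resize(a,None,fx=4.5,fy=4.5,interpolation=cv2.INTER_CUBIC))
E
sed -i 's/fx=5,fy=4.2857/fx=4,fy=4/;s/fx=4.5,fy=4.5/fx=4,fy=4/' crop.py
python3 crop.py
```

```text
(no output)
```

View pics/scene0c.png

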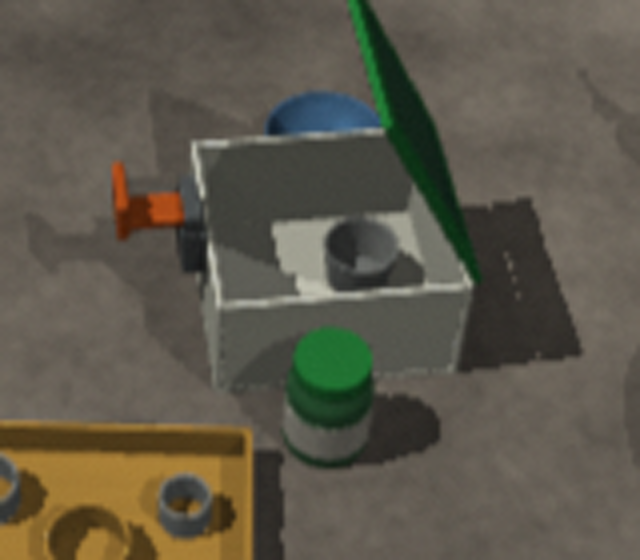

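View pics/top0c.png

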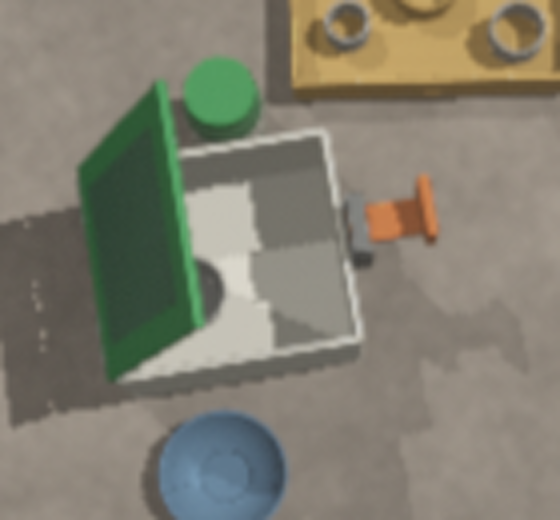

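```bash
cat > fit.py <<'E'
import numpy as np
from scipy.optimize import least_squares
C={n:np.load(f"pics/{n}0.npz") for n in ["scene","top"]}
def proj(n,P):
    K,T=C[n]["K"],C[n]["T"]; c=np.linalg.inv(T)@np.append(P,1); v=np.array([c[0],-c[1],-c[2]]); v=K@v; return v[:2]/v[2]
def back(n,px,z):
    K,T=C[n]["K"],C[n]["T"]; d=np.linalg.inv(K)@np.array([*px,1]); d=T[:3,:3]@np.array([d[0],-d[1],-d[2]]); o=T[:3,3]; return o+d*(z-o[2])/d[2]
def W(p,b): 
    c,s=np.cos(p[2]),np.sin(p[2]); return np.array([p[0]+c*b[0]-s*b[1],p[1]+s*b[0]+c*b[1],b[2]])
def lid(a,u,y,t): # u from hinge, t thickness
    return np.array([.1-u*np.cos(a)+t*np.sin(a),y,.11+u*np.sin(a)+t*np.cos(a)])
if __name__=="__main__":
    s=lambda x,y:(200+x/4-.4,150+y/4-.4); t=lambda x,y:(170+x/4-.4,110+y/4-.4)
    h=.09
    obs=[("scene",s(193,143),lambda p:(-.1,h,.11)),("scene",s(215,303),lambda p:(-.1,-h,.11)),("scene",s(472,288),lambda p:(.1,-h,.11)),
     ("scene",s(215,385),lambda p:(-.1,-h,0)),("scene",s(458,372),lambda p:(.1,-h,0)),
     ("top",t(325,130),lambda p:(-.1,-h,.11)),("top",t(362,338),lambda p:(-.1,h,.11)),
     ("top",t(113,380),lambda p:lid(p[3],0,h,0)),
     ("top",t(160,82),lambda p:lid(p[3],.2,-h,.008)),("top",t(203,325),lambda p:lid(p[3],.2,h,0)),
     ("scene",(288.5,144),lambda p:lid(p[3],.2,h,.004)),
     ("top",t(427,176),lambda p:(-.175+p[4],-.025,.161)),("top",t(437,240),lambda p:(-.175+p[4],.025,.161))]
    f=lambda p:np.concatenate([proj(n,W(p,np.array(g(p))))-np.array(px) for n,px,g in obs])
    r=least_squares(f,[.5,.05,1.6,1.2,.005],loss="soft_l1"); p=r.x
    print(p,np.degrees(p[2:4])); print(np.round(f(p).reshape(-1,2),1).tolist())
    print("lid edge",W(p,lid(p[3],.2,0,.008)),"hinge",W(p,(.1,0,.11)),"tab",W(p,(-.175+p[4],0,.146)))
    print("dish",back("top",(224,229),.02),"jar",back("top",(225.5,134.5),.1),"pump",back("top",(114,223),.1))
E
python3 fit.py
```

```text
[0.60049065 0.07541589 1.73908568 1.11499151 0.00671879] [99.64226971 63.88430763]
[[0.5, -1.1], [0.5, 0.4], [0.7, -0.1], [-0.1, 1.6], [-0.1, 0.5], [1.1, -0.3], [-0.1, 1.4], [0.2, -0.1], [-0.4, -1.2], [-0.0, 0.5], [-2.0, -3.8], [0.0, 0.3], [-0.0, -0.2]]
lid edge [0.59728373 0.09429164 0.29310289] hinge [0.58374104 0.17400316 0.11      ] tab [ 0.6286771  -0.09048797  0.146     ]
dish [0.42468439 0.08096641 0.02      ] jar [0.73184719 0.08018823 0.1       ] pump [0.43095582 0.42577138 0.1       ]
```

send_rows:
  moves: [0,0,-0.2,0,0,1,0,0,0,-0.2,0,0,1,0,0,0,-0.2,0,0,1,0,0,0,-0.2,0,0,1,0,0,0,0,0,0,1,0,0,0,0,0,0,1,0,0,0,0,0,0,1,0,0,0,0,0,0,1,0,0,0,0,0,0,1,0,0,0,0,0,0,1,0]
  grip_force: 40

```text
time_s: 2.78
tool_pos: [0.1743, 0.6002, 0.2633]
tcp_rot: [-180.0, 0.0, 113.6]
ft_force: [-0.6, -1.0, 0.1]
width: -0.0
```

send_rows:
  moves: [0,0,0,0,0,0.95,0,0,0,0,0,0,0.95,0,0,0,0,0,0,0.95,0,-0.5,0.3,0,0,0,0,0,-0.7,0.45,0,0,0,0,0,-0.7,0.45,0,0,0,0,0,-0.7,0.45,0,0,0,0,0,-0.7,0.45,0,0,0,0,0,-0.7,0.45,0,0,0,0,0,-0.7,0.45,0,0,0,0,0]

```text
time_s: 3.62
tool_pos: [0.3248, 0.4334, 0.2635]
tcp_rot: [180.0, -0.0, 99.6]
ft_force: [0.9, 0.6, 0.2]
width: -0.004
```

```bash
cat > st.py <<'E'
from bench import r,camera,ticket,nets
import numpy as np
from fit import *
P=[0.6005,0.0754,1.73909]
def st():
    s=r.sense(); d=s["tool_pos"][:2]-P[:2]; c,n=np.cos(P[2]),np.sin(P[2])
    R=np.array([[c,n],[-n,c]]); f=s["ft_force"]
    print("t",round(s["time_s"],2),"bin xy",np.round(R@d,4),"z",round(s["tool_pos"][2],4),"rot",np.round(s["tcp_rot"],1),"Fbin",np.round(R@f[:2],1),round(f[2],1),"w",round(s["width"],2))
if __name__=="__main__": st()
E
python3 st.py
```

```text
t 3.62 bin xy [0.3991 0.2119] z 0.2635 rot [180.   -0.   99.6] Fbin [ 0.4 -1. ] 0.2 w -0.0
```

send_rows:
  moves: [-0.75,0.53,0,0,0,0,0,-0.75,0.53,0,0,0,0,0,-0.75,0.53,0,0,0,0,0,-0.75,0.53,0,0,0,0,0,-0.75,0.53,0,0,0,0,0,-0.75,0.53,0,0,0,0,0,-0.75,0.53,0,0,0,0,0,-0.75,0.53,0,0,0,0,0,-0.75,0.53,0,0,0,0,0,-0.75,0.53,0,0,0,0,0]

```text
time_s: 4.45
tool_pos: [0.5837, 0.1728, 0.2635]
tcp_rot: [180.0, -0.0, 99.6]
ft_force: [-0.2, 0.1, 0.2]
width: -0.001
```

```bash
python3 st.py; cat > pic.py <<'E'
import sys
from bench import camera
import cv2
n,k,x,y,w,h,sc=sys.argv[1],sys.argv[2],*map(int,sys.argv[3:8])
p=camera(n); a=p["frame"][y:y+h,x:x+w,::-1]; cv2.imwrite(f"pics/{n}{k}.png",cv2.resize(a,None,fx=sc,fy=sc,interpolation=cv2.INTER_CUBIC))
E
python3 pic.py scene 1 190 80 180 190 3
```

```text
t 4.45 bin xy [0.0988 0.0002] z 0.2635 rot [180.   -0.   99.6] Fbin [0.2 0.2] 0.2 w -0.0
```

View pics/scene1.png

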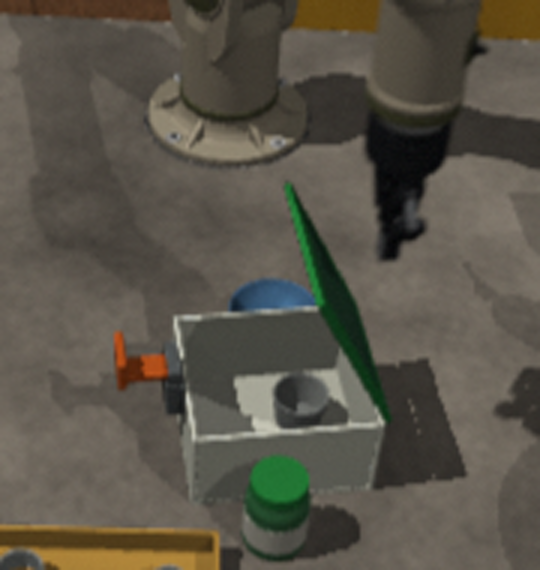

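send_rows:
  moves: [-0.4,0,0.2,0,0,0,0,-0.4,0,0.2,0,0,0,0,-0.23,0,0.09,0,0,0,0,-0.23,0,0.09,0,0,0,0,-0.23,0,0.09,0,0,0,0,-0.23,0,0.09,0,0,0,0,-0.23,0,0.09,0,0,0,0]

```text
time_s: 5.08
tool_pos: [0.5957, 0.0974, 0.2293]
tcp_rot: [180.0, -0.0, 99.6]
ft_force: [0.0, 2.1, -0.9]
width: 0.004
```

```bash
python3 st.py; python3 pic.py scene 2 190 80 180 190 3
```

```text
t 5.08 bin xy [0.0225 0.001 ] z 0.2293 rot [180.   -0.   99.6] Fbin [ 2.  -0.4] -0.9 w 0.0
```

View pics/scene2.png

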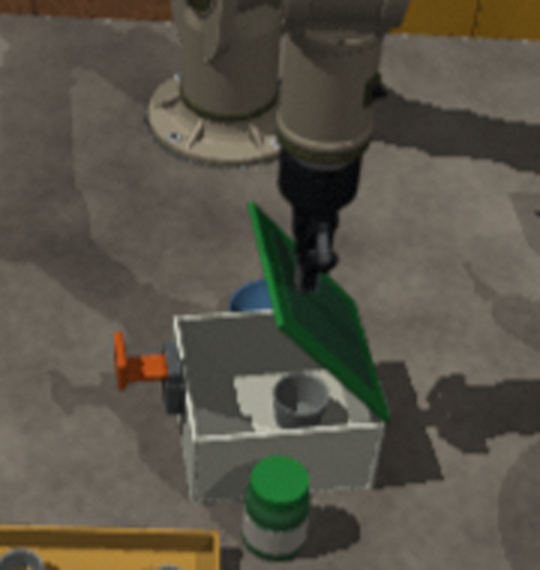

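send_rows:
  moves: [-0.25,0,0.21,0,0,0,0,-0.25,0,0.21,0,0,0,0,-0.2,0,0.26,0,0,0,0,-0.2,0,0.26,0,0,0,0,-0.15,0,0.29,0,0,0,0,-0.15,0,0.29,0,0,0,0,-0.1,0,0.31,0,0,0,0,-0.1,0,0.31,0,0,0,0]

```text
time_s: 5.8
tool_pos: [0.6048, 0.0412, 0.1422]
tcp_rot: [-180.0, 0.0, 99.5]
ft_force: [0.3, 1.0, 1.0]
width: -0.001
```

send_rows:
  moves: [-0.05,0,0.25,0,0,0,0,-0.05,0,0.25,0,0,0,0,0,0,0.1,0,0,0,0,0,0,0,0,0,0,0]

```text
time_s: 6.13
tool_pos: [0.6052, 0.0377, 0.1192]
tcp_rot: [-179.9, 0.0, 99.5]
ft_force: [0.4, -1.2, 0.7]
width: 0.002
```

```bash
python3 st.py; python3 pic.py scene 3 190 80 180 190 3
```

```text
t 6.13 bin xy [-0.0379  0.0017] z 0.1192 rot [-179.9    0.    99.5] Fbin [-1.2 -0.2] 0.7 w 0.0
```

View pics/scene3.png

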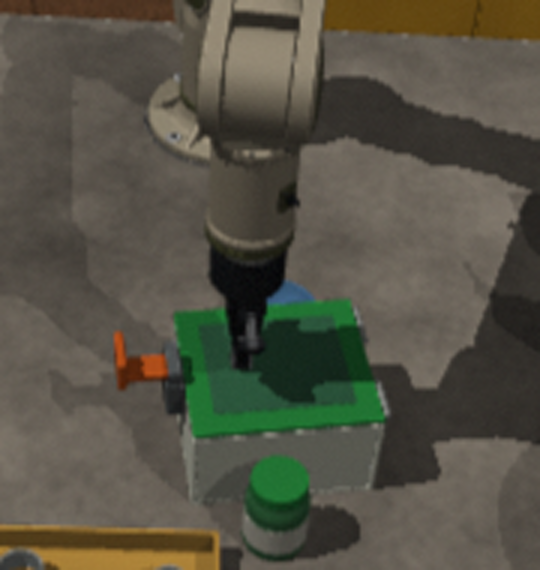

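send_rows:
  moves: [0,0,0.05,0,0,0,0,0,0,0,0,0,0,0]

```text
time_s: 6.35
tool_pos: [0.6059, 0.0382, 0.1186]
tcp_rot: [180.0, -0.0, 99.6]
ft_force: [-3.2, 0.5, 9.2]
width: -0.005
```

send_rows:
  moves: [0,0,0.05,0,0,0,0,0,0,0,0,0,0,0]

```text
time_s: 6.52
tool_pos: [0.606, 0.0382, 0.1184]
tcp_rot: [179.9, -0.1, 99.6]
ft_force: [-9.4, -0.6, 21.9]
width: -0.003
```

send_rows:
  moves: [0,0,-0.6,0,0,0,0,0,0,-0.8,0,0,0,0,0,0,-0.8,0,0,0,0,-0.7,0,0,0,0,0,0,-0.7,0,0,0,0,0,0,-0.7,0,0,0,0,0,0,-0.7,0,0,0,0,0,0,-0.7,0,0,0,0,0,0,-0.7,0,0,0,0,0,0,-0.3,0,0,0,0,0,0]

```text
time_s: 7.35
tool_pos: [0.635, -0.1443, 0.2036]
tcp_rot: [-180.0, 0.1, 99.3]
ft_force: [0.7, -0.9, -0.1]
width: 0.0
```

```bash
python3 st.py; python3 pic.py scene 4 190 120 180 150 4;python3 pic.py top 4 170 110 140 130 4
```

```text
t 7.35 bin xy [-0.2223  0.0028] z 0.2036 rot [-1.80e+02  1.00e-01  9.93e+01] Fbin [-1.  -0.5] -0.1 w 0.0
```

View pics/scene4.png

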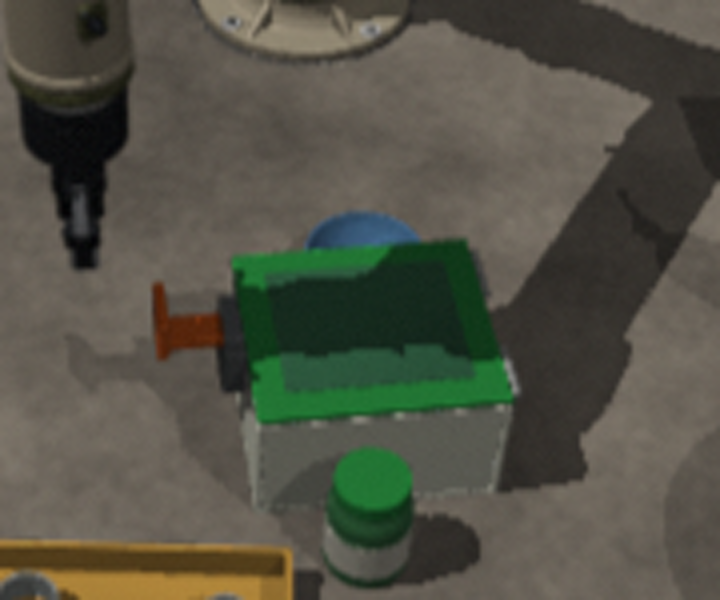

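View pics/top4.png

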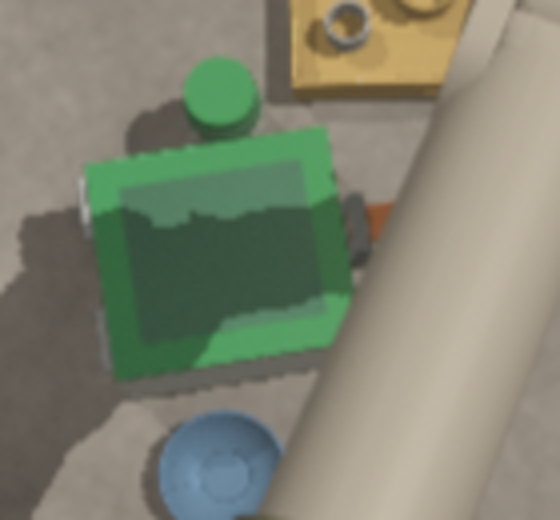

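send_rows:
  moves: [0,0.06,0.8,0,0,0,0,0,0,0.8,0,0,0,0,0.4,0,0,0,0,0,0,0.4,0,0,0,0,0,0,0.2,0,0,0,0,0,0,0.2,0,0,0,0,0,0]

```text
time_s: 7.95
tool_pos: [0.6299, -0.0901, 0.1395]
tcp_rot: [-180.0, 0.0, 99.7]
ft_force: [2.0, -3.2, -2.4]
width: -0.002
```

```bash
python3 st.py; python3 pic.py scene 5 190 120 180 150 4
```

```text
t 7.95 bin xy [-0.1681 -0.0013] z 0.1395 rot [-180.     0.    99.7] Fbin [-3.5 -1.4] -2.4 w -0.0
```

View pics/scene5.png

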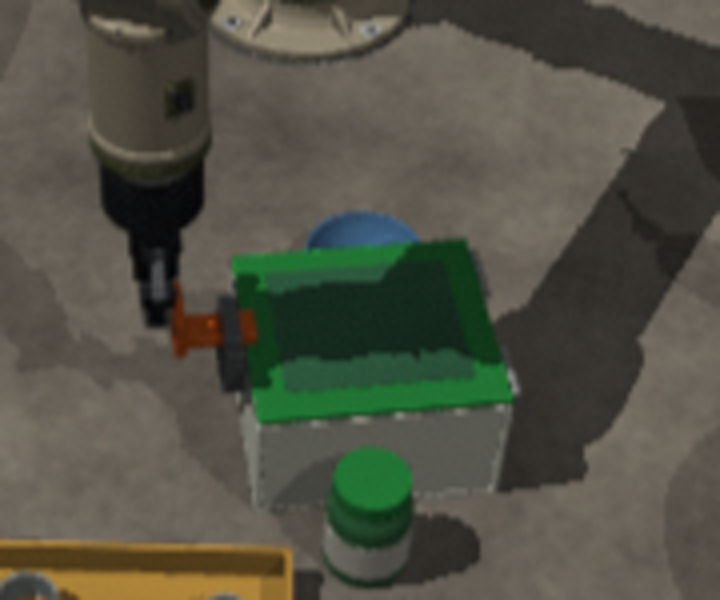

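send_rows:
  moves: [0.1,0,0,0,0,0,0,0.1,0,0,0,0,0,0,0.1,0,0,0,0,0,0,0.1,0,0,0,0,0,0,0,0,0,0,0,0,0]

```text
time_s: 8.42
tool_pos: [0.6273, -0.0755, 0.14]
tcp_rot: [180.0, -0.0, 99.6]
ft_force: [-0.0, -1.8, 0.5]
width: 0.001
```

```bash
python3 st.py
```

```text
t 8.42 bin xy [-0.1532 -0.0012] z 0.14 rot [180.   -0.   99.6] Fbin [-1.7  0.3] 0.5 w 0.0
```

send_rows:
  moves: [0.06,0,0,0,0,0,0,0.06,0,0,0,0,0,0,0,0,0,0,0,0,0]

```text
time_s: 8.67
tool_pos: [0.6265, -0.071, 0.1399]
tcp_rot: [180.0, -0.0, 99.6]
ft_force: [1.2, -1.9, 1.3]
width: -0.0
```

```bash
python3 st.py
```

```text
t 8.67 bin xy [-0.1487 -0.0011] z 0.1399 rot [180.   -0.   99.6] Fbin [-2.1 -0.9] 1.3 w -0.0
```

send_rows:
  moves: [0.06,0,0,0,0,0,0,0.04,0,0,0,0,0,0,0,0,0,0,0,0,0]

```text
time_s: 8.92
tool_pos: [0.626, -0.0684, 0.1399]
tcp_rot: [180.0, 0.1, 99.5]
ft_force: [1.6, -4.9, 1.1]
width: 0.001
```

send_rows:
  moves: [0.05,0,0,0,0,0,0,0,0,0,0,0,0,0]

```text
time_s: 9.08
tool_pos: [0.6259, -0.0683, 0.1399]
tcp_rot: [179.9, 0.2, 99.4]
ft_force: [4.2, -9.7, -0.9]
width: -0.003
```

```bash
python3 st.py
```

```text
t 9.08 bin xy [-0.1459 -0.0009] z 0.1399 rot [179.9   0.2  99.4] Fbin [-10.3  -2.6] -0.9 w -0.0
```

send_rows:
  moves: [0.05,0,0,0,0,0,0,0,0,0,0,0,0,0]

```text
time_s: 9.25
tool_pos: [0.6258, -0.0683, 0.14]
tcp_rot: [179.9, 0.4, 99.3]
ft_force: [7.3, -14.2, -2.5]
width: -0.001
```

send_rows:
  moves: [-0.3,0,0,0,0,0,0,-0.6,0,0,0,0,0,0,-0.8,0,0,0,0,0,0,-0.5,0,-0.5,0,0,0,0,-0.3,0,-0.8,0,0,0,0,0,0,-0.8,0,0,0,0,0,0,-0.5,0,0,0,0,0,0,0,0,0,0,0]

```text
time_s: 9.92
tool_pos: [0.6434, -0.1625, 0.2489]
tcp_rot: [179.6, 0.1, 99.6]
ft_force: [1.2, -0.8, 1.2]
width: 0.001
```

```bash
python3 st.py; python3 pic.py scene 6 190 120 180 150 4; python3 pic.py top 6 0 0 512 384 1
```

```text
t 9.92 bin xy [-0.2418 -0.0024] z 0.2489 rot [1.796e+02 1.000e-01 9.960e+01] Fbin [-1. -1.] 1.2 w 0.0
```

View pics/scene6.png

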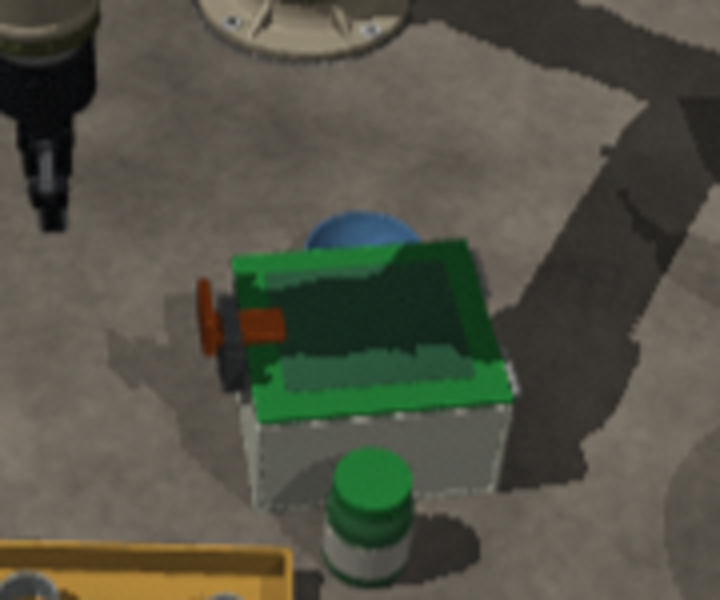

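View pics/top6.png

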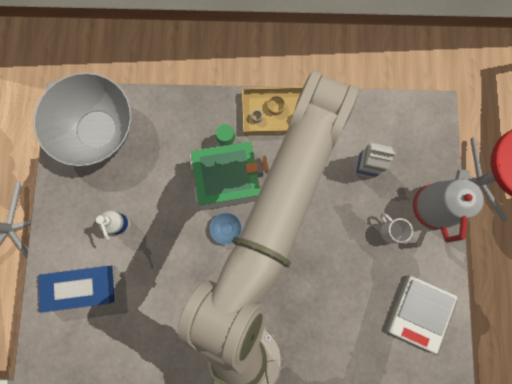

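The lid lies flat in both views. The bolt tongue is over its edge (scene crop about (265,325)), the tab is against the guide, the bystanders are where they were, and the gripper is clear.

```bash
python3 -c "
from bench import ticket; print(ticket.sign_off())"
```

```text
the job is handed in; nothing more can be done
None
```

The lid is shut and the bolt is home over it, done in that order. I handed the job in at about 10 s of the 48 s allowed.

- **Lid:** I pushed it down in an arc with the closed fingertips. It stopped rigidly at 118.4 mm (118 mm is shut) with 22 N on it.
- **Bolt:** I pushed the tab until it stopped where I had predicted, at bin x about -146 mm for the TCP, or about -135 mm for the tab face. The force then rose to about 16 N with no further movement.
- **Final checks:** The last scene and top pictures show the lid flat, the tongue over its edge and the gripper clear. The bystanders looked unmoved by eye. The measuring cup is hidden under the lid, so I couldn't check it; the fingers never went inside the bin.

No check failed or disagreed.

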